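Load a cell into a spring-contact test holder

TASK

Take the big black cell out of its grey tray and load it into the holder on the green test board: push its flat end against the coil spring, then drop the brass end in behind the lip so that the cell lies level and fully home, brass end at the lip. Do not force it - never jam the spring solid or press the cell hard onto the lip - and leave the jar and the roll of black tape where they are.

Things in the scene. Friction and masses are not known exactly. Their poses are not given: they have to be found in the camera images.
- cell_center (a point): Centre of the big black cylindrical cell, 34 mm in diameter, 62 mm long, about 140 g. Its z axis runs along the cell and points to the brass (plus) end; the flat spring end is 31 mm the other way. At the start it lies level in the tray, its axis 22 mm above the bench.
- cell_plus (a point): Centre of the cell's brass end face, 31 mm from its centre along the cell's z axis.
- holder: Green test board fixed to the bench, 170 x 64 x 6 mm; origin at the centre of its underside, x from the spring towards the lip, z up. The black cradle on it is screwed down firmly through slots, anywhere up to 13 mm either way along x: this shift is NOT measured; find it by feel or sight. The three nominal points below are marked on the board for a cradle without shift. Across the board it is centred.
- seat_nominal (a point): Fixed on the board at x 20, z 28 mm: centre of the loaded cell in an unshifted cradle (spring then pressed in 8 mm). Cradle floor top at board z = 11 mm. Side ridges 12 mm above the board, inner faces 15 mm either side of the middle, at board x = -32 to 2 and 38 to 56 mm; the gap between them is for the fingers.
- lip_nominal (a point): Fixed on the board at x 51, z 35 mm: top edge of the lip's inner face in an unshifted cradle. Lip 5 mm thick, 26 mm wide, 24 mm above the cradle floor. To pass it, the brass end comes in tilted up about 25 to 28 degrees with the spring end about 2 mm above the floor, and the spring pressed in some 14 to 17 mm (about 6 to 8.5 N).
- spring_nominal (a point): Fixed on the board at x -3, z 28 mm: centre of the free face of the coil spring's steel disc (16 mm across) in an unshifted cradle, 54 mm from the lip. Slides to -x, 0.5 N/mm, no preload, solid at 18 mm (9 N). Well behind it: board x -58 to -32, top z 38 mm. First touch the disc's upper part with the spring end 18 mm above the floor, press, then lower: lower down there is no room.
- tray: Grey tray fixed to the bench in which the cell lies along the tray's x axis, 86 x 50 x 11 mm; origin at the centre of its underside, floor top at z = 5 mm. Its low side ridges (11 mm high) leave the middle 44 mm of its length free for fingers; end stops 9 mm high. Its x axis points the way the brass end lies.
- jar: Small black jar, 34 mm in diameter, 56 mm high, loose bystander; origin at the centre of its underside.
- tape: Roll of black tape lying flat, 62 mm in diameter, 19 mm high, loose bystander; origin at the centre of its underside.

How it is judged:
By the outcome, as a careful person would: the job done as asked, in the order asked, and still so for the second after the job is handed in, with the robot touching nothing.
It also fails if it takes over 45 s, if anything falls off the work surface, if the arm or the gripper's body presses on something with over 40 N, if the wrist force passes 120 N, or if a joint passes its speed limit or range.

ROBOT

A 6-joint arm with a two-finger parallel gripper is mounted at the origin on the work surface; the furniture and walls round the work are solid. World frame = base frame: x ahead of the robot, y to its left, z up, the work surface at z = 0. Lengths are in mm, angles in rad, forces in N, time in s.
With the tool pointing down it reaches from about 250 to 725 mm from the base axis. Payload 9.7 kg.
Tool frame: the origin (TCP) lies between the finger pads; the fingertips stand 17 mm ahead of it and the grasp point (between the pads) lies 2 mm behind it; z points along the fingers, y is the line along which they close (so a half turn about z gives the same grasp; the last joint's range is limited). The gripper opens to 85 mm and grips with 20 to 120 N. Pads are 22 mm wide; open, the fingers measure 114 mm over their backs; the gripper's body (76 mm by 85 mm) begins 54 mm behind the grasp point. The pads swing forward as they close: fully open they stand 13 mm farther back than shut.
Start: joints at [1.122, 0.087, 0.176, 1.66, 0, 1.571], TCP at [238.634, 495.531, 248.284] pointing down, gripper open.
Joint ranges: [-3.13, 3.13], [-0.85, 1.81], [-1.15, 1.24], [-2.2, 2.28], [-1.44, 1.52], [-3.14, 3.14]. Speed limits (rad/s): [2.22, 2.22, 2.57, 3.14, 3.14, 3.14].

INTERFACE

Orientations are given as a rotation vector (axis times angle).
In Python, from bench import r, optics, order gives the robot as it stands.
- The arm moves only by the tool play_rows, never from a script. Its argument "series" is a list of rows, each a list of 7 numbers: the shift along the tool's x, y, z each as a share of 1 m, from -1 to 1, then the turn, a rotation vector about the tool's x, y, z each as a share of 45 degrees, from -1 to 1, then the opening, from 0 (shut) to 1 (fully open). In form: [[dx, dy, dz, rx, ry, rz, grip], ...]. A call has 1 to 12 rows; each row is the pose to reach, as a shift and turn from the pose commanded when the call began, along the tool's axes at that moment; what a row does not reach only later rows make up. A row lasts 1/8 s, in which the tool goes at most 62.5 mm and 10.7 degrees, less where a joint would pass 70% of its speed; a pose out of reach is approached as far as the arm can. A call with a number of a shift or a turn outside -1 to 1 is refused whole. A call with a gripper value outside its range is refused whole. The fingers move at their own pace and stop on an object; "squeeze" is the grip in N (left out, the last holds). Time passes only in rows, so rows that repeat a pose let the fingers close. It gives the time, the measured TCP pose, the force, the opening and the grip force at its end, in the units of the state.
- r.get_state(): the state, without advancing time (a new reading comes with each control period).
- optics.get_image(name): name is "scene" or "top"; returns the picture (480x640x3 uint8, blue, green, red); there is no depth.
- optics.camera_model(name): a dict with "fx", "fy", "cx", "cy" (pixels), "k1" (the pictures are not rectified: a ray, as slopes to the right and down, at radius r is drawn at 1 + k1 r^2 times it, then the intrinsics apply), "view" (4x4, takes a point from world to camera coordinates). Camera axes: x right, y down, z forward; pixel columns grow to the right and rows downward; lengths in mm; the calibration is good to about 2 mm. A picture is of the moment at which its call begins. camera_model takes no time and is no camera call.
- order.sign_off(): hands the job in; it is judged then, once.
The state is a dict: "time": time; "joint_pos": joint angles; "qd": joint speeds; "tau": joint torques, N m; "tcp_pos": TCP position; "tcp_rot": TCP orientation; "wrist_force": force on the tool from outside, world axes, zero at the start; "moment": the same for the moment, N m; "finger_gap": finger opening in mm; "gripper_force": force on a finger pad.
Only numpy, scipy, OpenCV 4.12 (cv2) and the standard library are available. Lean on these libraries where they do the work, as an engineer would, in place of code of your own. Each camera call takes 0.05 s, during which the arm holds its last target. There are 200 camera calls.

## Working session

There is one attempt and no reset: what is moved stays moved. The work goes in short steps, Python scripts to look and compute and a tool call to move; the robot and the scene stay as the last step left them, time stands still between calls to the robot, and variables do not carry over. Pictures are saved under pics/ and viewed, at most 10 in all, crops included, and the job is handed in when it is done.

Besides the shell and the picture viewer there is one more tool, called by a JSON object that holds its "fn" and its "kwargs", one argument or row to a line. play_rows: Moves the arm, as the interface text tells. Its arguments: {"type":"object","properties":{"series":{"type":"array","items":{"type":"array","items":{"type":"number","minimum":-1,"maximum":1}}},"squeeze":{"type":"number"}},"required":["series"]}

```bash
mkdir -p pics; cat > h.py <<'E'
import numpy as np, cv2
from bench import r, optics, order
from scipy.spatial.transform import Rotation as R
def snap(n,f):
    im=optics.get_image(n); cv2.imwrite('pics/'+f,im); return im
def ray(n,u,v):
    c=optics.camera_model(n); V=np.array(c['view'])
    d=np.array([(u-c['cx'])/c['fx'],(v-c['cy'])/c['fy']]); s=d.copy()
    for _ in range(20): s=d/(1+c['k1']*(s@s))
    D=V[:3,:3].T@np.array([s[0],s[1],1]); O=-V[:3,:3].T@V[:3,3]
    return O,D/np.linalg.norm(D)
def onz(n,u,v,z):
    O,D=ray(n,u,v); return O+D*(z-O[2])/D[2]
def pix(n,p):
    c=optics.camera_model(n); V=np.array(c['view']); q=V[:3,:3]@np.array(p,float)+V[:3,3]
    s=q[:2]/q[2]; s=s*(1+c['k1']*(s@s)); return np.array([c['cx']+c['fx']*s[0],c['cy']+c['fy']*s[1]])
E
python3 - <<'E'
from h import *
for n in('scene','top'):
    snap(n,n+'0.png'); c=optics.camera_model(n); V=np.array(c['view']); print(n,c['fx'],c['k1'],-V[:3,:3].T@V[:3,3],V[2,:3])
s=r.get_state(); print(s)
E
```

```text
scene 556.3096826513265 -0.07171539739075967 [ -37.9001698  -456.50780696  697.2635735 ] [ 0.58164111  0.50773276 -0.63553212]
top 479.69230538984357 -0.13258324614826528 [401.77144516  49.36720143 952.19887636] [ 0.15415532  0.03036591 -0.9875799 ]
{'time': 0.1, 'joint_pos': array([ 1.12202058e+00,  8.74231666e-02,  1.75215857e-01,  1.65980662e+00,
       -1.01783169e-05,  1.57080411e+00]), 'qd': array([ 0.00162165, -0.00029051,  0.00070039,  0.00100704,  0.00011291,
       -0.00253528]), 'tau': array([ 2.03606210e-04, -5.21561801e+01,  4.65652871e+01,  1.60728686e-02,
       -2.30369869e-05,  8.68651966e-06]), 'tcp_pos': array([238.54648646, 495.36999683, 247.64528451]), 'tcp_rot': array([-6.98988310e-01, -3.06257676e+00,  1.86806497e-03]), 'wrist_force': array([-0.43697005,  0.21896432,  0.50583387]), 'moment': array([ 0.04608982,  0.03535332, -0.01134856]), 'gripper_force': 0.0, 'finger_gap': 85.35705741845936}
```

View pics/scene0.png

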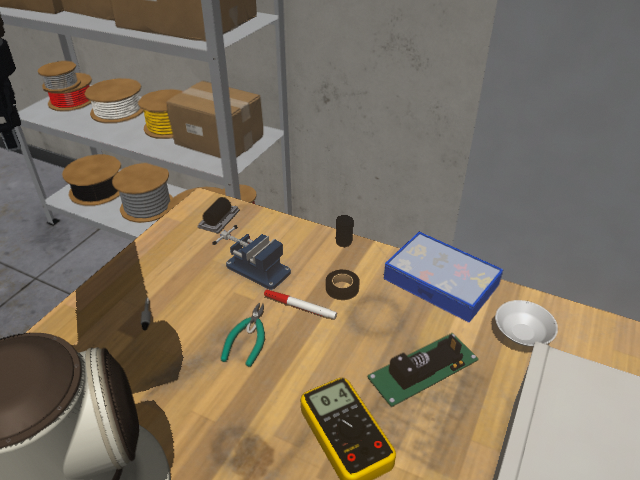

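View pics/top0.png

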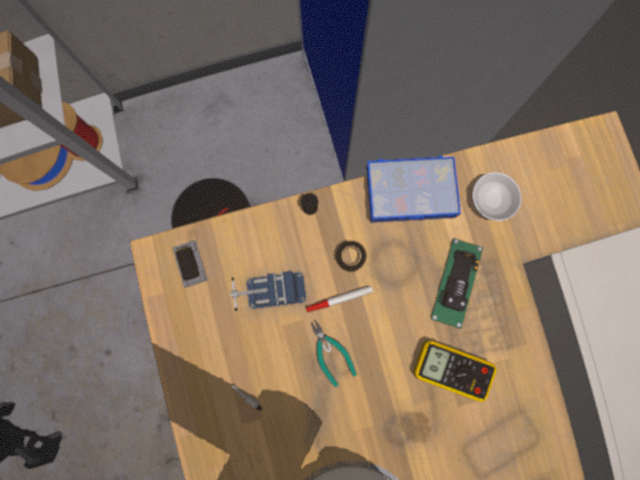

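Scene view: the cell is in its tray at about (217,212), the jar at (344,230), the tape at (342,284), and the board at (424,368) with the lip towards (460,345). Top view: tray at (189,263), board at (458,282). I'll enlarge the crops.

```bash
python3 - <<'E'
from h import *
a=cv2.imread('pics/scene0.png');b=cv2.imread('pics/top0.png')
def z(i,x,y,w,h): return cv2.resize(i[y:y+h,x:x+w],(400,300),interpolation=cv2.INTER_CUBIC)
cv2.imwrite('pics/c.png',np.vstack([np.hstack([z(a,180,185,80,60),z(a,360,325,128,96)]),np.hstack([z(b,150,233,80,60),z(b,394,236,128,96)])]))
# board mask
for n,im in(('scene',a),('top',b)):
    hsv=cv2.cvtColor(im,cv2.COLOR_BGR2HSV)
    m=cv2.inRange(hsv,(55,80,30),(85,255,255))
    if n=='top': m[:, :400]=0; 
    else: m[:, :360]=0
    m=cv2.morphologyEx(m,cv2.MORPH_CLOSE,np.ones((25,25)))
    c=max(cv2.findContours(m,0,2)[0],key=cv2.contourArea)
    P=np.array([onz(n,u,v,6)[:2] for u,v in c[:,0]],np.float32)
    print(n,'board',cv2.minAreaRect(P))
    if n=='top':
        m=cv2.inRange(hsv,(0,0,60),(180,60,140)); k=np.zeros_like(m);k[235:292,165:213]=m[235:292,165:213]
        k=cv2.morphologyEx(k,cv2.MORPH_OPEN,np.ones((2,2)))
        d=cv2.inRange(hsv,(0,0,0),(180,255,50)); 
        for nm,mm,zz in(('tray',k,8),('cell',d,22)):
            q=np.zeros_like(mm);q[235:292,165:213]=mm[235:292,165:213]
            c=max(cv2.findContours(q,0,2)[0],key=cv2.contourArea)
            print(nm,cv2.minAreaRect(c),cv2.minAreaRect(np.array([onz(n,u,v,zz)[:2] for u,v in c[:,0]],np.float32)))
for nm,u,v,zz in(('jar',310,204,50),('tape',351,256,19)): print(nm,onz('top',u,v,zz))
E
```

```text
scene board ((467.9818115234375, -216.54544067382812), (61.905303955078125, 167.1245574951172), 71.82887268066406)
top board ((469.30889892578125, -214.97213745117188), (59.4702033996582, 164.4468994140625), 71.82733154296875)
tray ((190.3701171875, 264.1866149902344), (42.1871223449707, 24.183019638061523), 73.49563598632812) ((510.6646728515625, 316.6473693847656), (85.56475067138672, 49.33564376831055), 18.112394332885742)
cell ((185.12692260742188, 255.46539306640625), (9.910755157470703, 14.032926559448242), 74.74488067626953) ((526.394287109375, 323.8376159667969), (20.11406898498535, 28.530488967895508), 14.648024559020996)
jar [620.66304281  73.75834114  50.        ]
tape [522.68644595  -5.1052172   19.        ]
```

View pics/c.png

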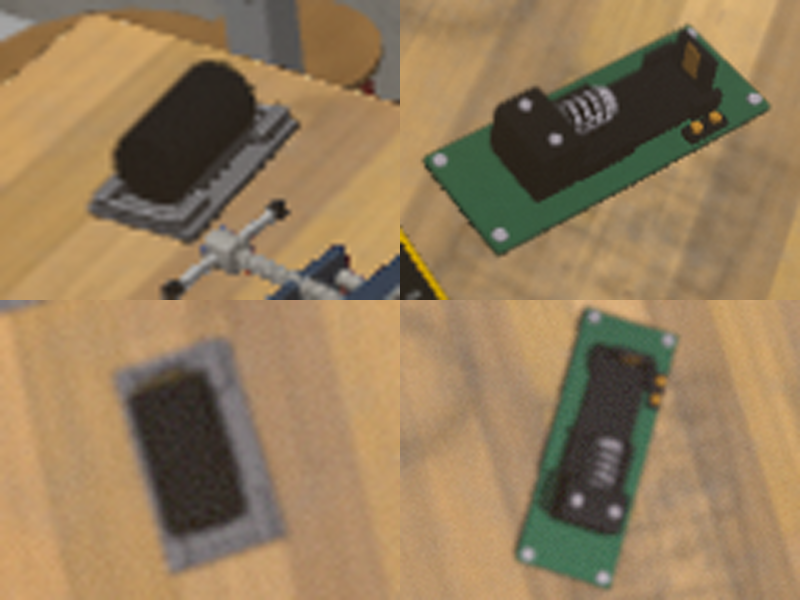

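The enlarged view shows a brass rim at the far (+x) end of the cell, top crop (165,378). On the board, the lip is at the far end, scene crop (700,55), and the well is at the near end, (530,140). Next come cell and cradle numbers and a pose-to-row helper.

```bash
cat > go.py <<'E'
# go.row(pos, heading_deg of tool x, tilt_deg): prints row relative to last commanded pose, stores the new one
import json,os,numpy as np
from scipy.spatial.transform import Rotation as R
def load():
    if os.path.exists('cmd.json'): p,q=json.load(open('cmd.json')); return np.array(p),R.from_quat(q)
    return np.array([238.634,495.531,248.284]),R.from_euler('Z',154.3-0.011,degrees=True)*R.from_euler('X',180,degrees=True)
def tool(h,t):  # tool x heading h, z down; t>0 raises tool -x side (cell brass end)
    return R.from_euler('Z',h,degrees=True)*R.from_euler('X',180,degrees=True)*R.from_euler('Y',-t,degrees=True)
def rel(p,q,pos,Q,nd=4):
    d=q.inv().apply(np.array(pos)-p)/1000; w=(q.inv()*Q).as_rotvec()/np.radians(45)
    return np.round(np.r_[d,w],nd)
def rows(targets,nd=4,save=True):
    p,q=load()
    for pos,h,t in targets:
        a=rel(p,q,pos,tool(h,t),nd); print(a.tolist())
    P=p+q.apply(a[:3]*1000); Q=q*R.from_rotvec(a[3:]*np.radians(45))
    if save: json.dump([P.tolist(),Q.as_quat().tolist()],open('cmd.json','w'))
E
python3 - <<'E'
from h import *; import go
s=r.get_state(); p,q=go.load(); print((q.inv()*R.from_rotvec(s['tcp_rot'])).as_rotvec(degrees=True))
print('tilt check: cell axis(-x) z', go.tool(161.8,26).apply([-1,0,0]))
for n,b in(('top',(165,233,48,60)),('scene',(195,190,45,45))):
    im=cv2.imread(f'pics/{n}0.png'); x,y,w,h=b
    m=np.zeros(im.shape[:2],np.uint8); m[y:y+h,x:x+w]=(im[y:y+h,x:x+w].max(2)<85)*255
    m=cv2.morphologyEx(m,cv2.MORPH_OPEN,np.ones((5,5)))
    c=max(cv2.findContours(m,0,2)[0],key=cv2.contourArea); print(n,cv2.minAreaRect(c), cv2.minAreaRect(np.array([onz(n,u,v,24)[:2] for u,v in c[:,0]],np.float32)))
# cradle features by ray casting (crop pixels of scene): board frame
O=np.array([468.7,-215.8]); a=np.radians(-18.2); X=np.array([np.cos(a),np.sin(a)]); Y=np.array([-X[1],X[0]])
for nm,cx,cy,z in(('well top rear?left',493,120,38),('well top front-far',540,88,38),('well top front near',578,140,38),('well top rear near',540,160,38),('lip top inner L',683,35,35),('lip top R',715,62,35),('spring disc top',612,92,36)):
    P=onz('scene',360+(cx-400)/3.125,325+cy/3.125,z)[:2]-O; print(nm,P@X,P@Y)
for nm,cx,cy,z in(('well rear',585,525,38),('well front',600,470,38),('lip top',630,352,35),('spring front',612,438,28)):
    P=onz('top',394+(cx-400)/3.125,236+(cy-300)/3.125,z)[:2]-O; print('top',nm,P@X,P@Y)
go.rows([([512,317,150],198.1,0)],3)
E
```

```text
[ 0.06976363 -0.00058225  0.00240195]
tilt check: cell axis(-x) z [ 0.85382922 -0.28072477  0.43837115]
top ((187.21893310546875, 263.08648681640625), (31.46718978881836, 17.130504608154297), 72.89727020263672) ((510.8736877441406, 318.435546875), (63.20824432373047, 34.43434143066406), 19.170150756835938)
scene ((217.25003051757812, 212.75003051757812), (18.384775161743164, 33.23401641845703), 45.0) ((510.855224609375, 313.8592834472656), (92.9031753540039, 49.08251190185547), 18.221670150756836)
well top rear?left -57.18326763547153 12.55630843689649
well top front-far -26.29404953704348 16.806268594484177
well top front near -29.603266496269036 -17.51836087780406
well top rear near -51.933051726005225 -17.68449611730985
lip top inner L 57.63610468438496 9.209359079352724
lip top R 59.855989964270556 -12.51588199851672
spring disc top 3.4569788681632456 -1.8182529857352911
top well rear -53.67147663837605 2.233532013909823
top well front -18.696498538207898 2.42742154396893
top lip top 57.897606883782046 3.0061333945993387
top spring front 4.056061932987693 -1.9865683015419364
[-0.324, -0.042, 0.098, 0.0, 0.0, -0.974]
```

{"fn": "play_rows", "kwargs": {
  "series": [
    [-0.324,-0.042,0.098,0,0,-0.974,1],
    [-0.324,-0.042,0.098,0,0,-0.974,1],
    [-0.324,-0.042,0.098,0,0,-0.974,1],
    [-0.324,-0.042,0.098,0,0,-0.974,1],
    [-0.324,-0.042,0.098,0,0,-0.974,1],
    [-0.324,-0.042,0.098,0,0,-0.974,1],
    [-0.324,-0.042,0.098,0,0,-0.974,1],
    [-0.324,-0.042,0.098,0,0,-0.974,1]
  ]
}}

```text
time: 1.1
tcp_pos: [512.0, 317.2, 150.1]
tcp_rot: [0.494, -3.102, 0.0]
wrist_force: [0.8, 0.3, -0.5]
finger_gap: 85.3
gripper_force: 0.0
```

```bash
python3 - <<'E'
from h import *; import go
s=r.get_state(); p,q=go.load(); print(s['time'],s['joint_pos'].round(3),s['tcp_pos'],p,(q.inv()*R.from_rotvec(s['tcp_rot'])).as_rotvec(degrees=True),s['wrist_force'])
go.rows([([511.5,317.5,60],198.2,0),([511.5,317.5,26],198.2,0)],4)
E
```

```text
1.1 [0.554 0.198 0.11  1.484 0.    0.239] [512.01105149 317.153153   150.09697317] [512.33502742 317.12767159 150.284     ] [-0.00491732  0.04416891  0.02804376] [ 0.79291282  0.28685726 -0.53895407]
[0.0007, 0.0006, 0.0903, -0.0, 0.0, -0.0018]
[0.0007, 0.0006, 0.1243, -0.0, 0.0, -0.0018]
```

{"fn": "play_rows", "kwargs": {
  "series": [
    [0,0.001,0.06,0,0,0,1],
    [0,0.001,0.09,0,0,0,1],
    [0,0.001,0.11,0,0,0,1],
    [0,0.001,0.125,0,0,0,1],
    [0,0.001,0.125,0,0,0,1],
    [0,0.001,0.125,0,0,0,0],
    [0,0.001,0.125,0,0,0,0],
    [0,0.001,0.125,0,0,0,0],
    [0,0.001,0.125,0,0,0,0],
    [0,0.001,0.125,0,0,0,0],
    [0,0.001,0.125,0,0,0,0]
  ],
  "squeeze": 50
}}

```text
time: 2.48
tcp_pos: [512.4, 318.3, 26.2]
tcp_rot: [-0.494, 3.101, 0.001]
wrist_force: [-1.1, -1.1, 5.2]
finger_gap: 32.8
gripper_force: 49.4
```

{"fn": "play_rows", "kwargs": {
  "series": [
    [0,0,0,0,0,0,0],
    [0,0,0,0,0,0,0],
    [0,0,-0.02,0,0,0,0],
    [0,0,-0.05,0,0,0,0],
    [0,0,-0.1,0,0,0,0],
    [0,0,-0.15,0,0,0,0],
    [0,0,-0.15,0,0,0,0]
  ]
}}

```text
time: 3.35
tcp_pos: [513.5, 318.9, 181.1]
tcp_rot: [-0.493, 3.095, 0.005]
wrist_force: [-0.2, -0.8, -1.3]
finger_gap: 32.4
gripper_force: 49.9
```

```bash
cat >> h.py <<'E'
O=np.array([468.7,-215.8]); HB=-18.2; a_=np.radians(HB); X=np.array([np.cos(a_),np.sin(a_)]); Y=np.array([-X[1],X[0]])
def bw(x,y,z): return np.r_[O+x*X+y*Y,z]
def stat():
    import go
    s=r.get_state(); p,q=go.load(); d=s['tcp_pos'][:2]-O; f=s['wrist_force']
    print('t',s['time'],'tcp board',(d@X).round(2),(d@Y).round(2),s['tcp_pos'][2].round(2),'cmdboard',((p[:2]-O)@X).round(2),((p[:2]-O)@Y).round(2),p[2].round(2),'F board',(f[:2]@X).round(2),(f[:2]@Y).round(2),f[2].round(2),'q',s['joint_pos'].round(2),'M',s['moment'].round(3)); return s
E
python3 - <<'E'
from h import *; import go,json
p,q=go.load()
p=go.load()[0]; 
# undo the unexecuted saved target: actual command
P=np.array([512.335,317.128,150.284]); Q=R.from_euler('Z',198.13-0.0,degrees=True)*R.from_euler('X',180,degrees=True)
Q=(R.from_euler('Z',154.289,degrees=True)*R.from_euler('X',180,degrees=True))*R.from_rotvec([0,0,-.974*np.pi/4])
P=P+Q.apply([0,1,125-150]); json.dump([P.tolist(),Q.as_quat().tolist()],open('cmd.json','w'))
stat(); go.rows([(bw(28,0,160),161.8,0)],3); print(go.load()[0])
E
```

```text
t 3.35 tcp board -124.49 521.94 181.14 cmdboard -125.59 520.7 175.28 F board 0.04 -0.83 -1.28 q [ 0.56  0.2   0.17  1.53 -0.    0.24] M [ 0.008 -0.018 -0.043]
[0.185, -0.511, 0.015, -0.0, 0.0, 0.807]
[ 495.1143827 -225.115903   160.284    ]
```

{"fn": "play_rows", "kwargs": {
  "series": [
    [0.185,-0.511,0.015,0,0,0.807,0],
    [0.185,-0.511,0.015,0,0,0.807,0],
    [0.185,-0.511,0.015,0,0,0.807,0],
    [0.185,-0.511,0.015,0,0,0.807,0],
    [0.185,-0.511,0.015,0,0,0.807,0],
    [0.185,-0.511,0.015,0,0,0.807,0],
    [0.185,-0.511,0.015,0,0,0.807,0],
    [0.185,-0.511,0.015,0,0,0.807,0],
    [0.185,-0.511,0.015,0,0,0.807,0],
    [0.185,-0.511,0.015,0,0,0.807,0],
    [0.185,-0.511,0.015,0,0,0.807,0],
    [0.185,-0.511,0.015,0,0,0.807,0]
  ]
}}

```text
time: 4.85
tcp_pos: [495.1, -224.1, 160.3]
tcp_rot: [-0.495, -3.102, -0.0]
wrist_force: [-0.4, -0.0, -1.1]
finger_gap: 32.2
gripper_force: 50.2
```

```bash
python3 - <<'E'
from h import *
s=stat(); p,q=__import__('go').load(); print((q.inv()*R.from_rotvec(s['tcp_rot'])).as_rotvec(degrees=True))
a=snap('scene','s1.png');b=snap('top','t1.png')
def z(i,x,y): return cv2.resize(i[y:y+150,x:x+200],(400,300),interpolation=cv2.INTER_CUBIC)
cv2.imwrite('pics/c1.png',np.vstack([z(a,330,250),z(b,370,200)]))
E
```

```text
t 4.85 tcp board 27.71 0.4 160.33 cmdboard 28.0 -0.6 160.28 F board -0.36 -0.14 -1.05 q [-0.43  0.06 -0.03  1.49  0.   -0.11] M [-0.011  0.035  0.023]
[-0.00725734  0.0099477  -0.07197605]
```

View pics/c1.png

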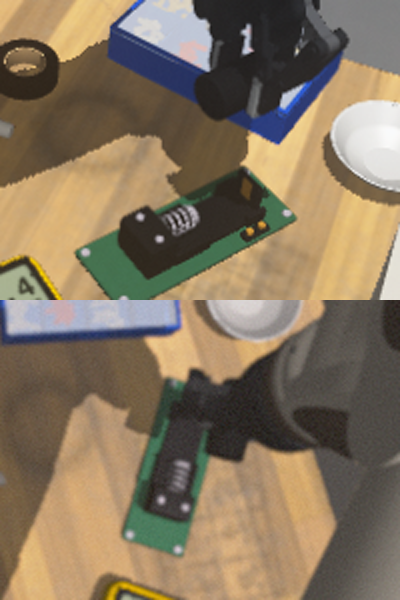

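The cell hangs level in the gripper, with its spring face at about (436,297) in the scene view and clear of the board. Next I tilt it and come down in front of the spring.

```bash
cat >> h.py <<'E'
def tcpL(Lx,Lz,t,y=0,ca=1.3,cz=4.2,h=161.8):
    T=np.radians(t); a=np.array([np.cos(T),np.sin(T)]); b=np.array([np.sin(T),-np.cos(T)])
    p=np.array([Lx,Lz])+(31+ca)*a-(17+cz)*b
    return (bw(p[0],y,p[1]),h,t)
E
python3 - <<'E'
from h import *; import go
go.rows([tcpL(17,75,13),tcpL(17,75,26),tcpL(17,29,26)]); print(go.load()[0])
E
```

```text
[-0.0157, 0.0006, 0.0574, 0.0, -0.2889, 0.0001]
[-0.0087, 0.0006, 0.0521, 0.0, -0.5778, 0.0001]
[-0.0087, 0.0006, 0.0981, 0.0, -0.5778, 0.0001]
[ 503.56669039 -227.26264348   62.184     ]
```

{"fn": "play_rows", "kwargs": {
  "series": [
    [-0.0157,0.0006,0.0574,0,-0.2889,0,0],
    [-0.0157,0.0006,0.0574,0,-0.2889,0,0],
    [-0.0087,0.0006,0.0521,0,-0.5778,0,0],
    [-0.0087,0.0006,0.0521,0,-0.5778,0,0],
    [-0.0087,0.0006,0.07,0,-0.5778,0,0],
    [-0.0087,0.0006,0.085,0,-0.5778,0,0],
    [-0.0087,0.0006,0.0981,0,-0.5778,0,0],
    [-0.0087,0.0006,0.0981,0,-0.5778,0,0],
    [-0.0087,0.0006,0.0981,0,-0.5778,0,0],
    [-0.0087,0.0006,0.0981,0,-0.5778,0,0]
  ]
}}

```text
time: 6.2
tcp_pos: [504.0, -227.5, 62.9]
tcp_rot: [0.426, 2.657, -0.099]
wrist_force: [0.0, 0.7, -1.9]
finger_gap: 32.4
gripper_force: 50.2
```

```bash
python3 - <<'E'
from h import *
s=stat(); p,q=__import__('go').load(); print((q.inv()*R.from_rotvec(s['tcp_rot'])).as_rotvec(degrees=True))
a=snap('scene','s2.png');b=snap('top','t2.png')
def z(i,x,y): return cv2.resize(i[y:y+75,x:x+100],(800,600),interpolation=cv2.INTER_CUBIC)
cv2.imwrite('pics/c2.png',z(a,375,325))
# predicted features
C=R.from_rotvec(s['tcp_rot']).apply([1.3,0,4.2])+s['tcp_pos']; ax=R.from_rotvec(s['tcp_rot']).apply([-1,0,0])
f=C-31*ax
print('crop px: face centre',(pix('scene',f)-[375,325])*8)
for nm,pt in(('disc',bw(2,0,28)),('wellcorner near',bw(-27,-17,38)),('lip',bw(56,0,35)),('lip -13',bw(56,-13,35)),('lip13',bw(56,13,35)),('corners',bw(-85,-32,6)),('c2',bw(85,-32,6)),('c3',bw(85,32,6)),('c4',bw(-85,32,6))): print(nm,((pix('scene',pt)-[375,325])*8).round())
E
```

```text
t 6.2 tcp board 37.15 -0.11 62.86 cmdboard 36.7 0.0 62.18 F board -0.21 0.7 -1.88 q [-0.45 -0.32 -0.63  0.81  0.06 -0.12] M [ 0.119  0.473 -0.09 ]
[ 0.0070314  -0.04649209 -0.00336378]
crop px: face centre [450.12186085 185.25760666]
disc [406. 259.]
wellcorner near [345. 351.]
lip [629. 124.]
lip -13 [673. 168.]
lip13 [586.  80.]
corners [122. 649.]
c2 [825. 270.]
c3 [614.  59.]
c4 [-74. 402.]
```

View pics/c2.png

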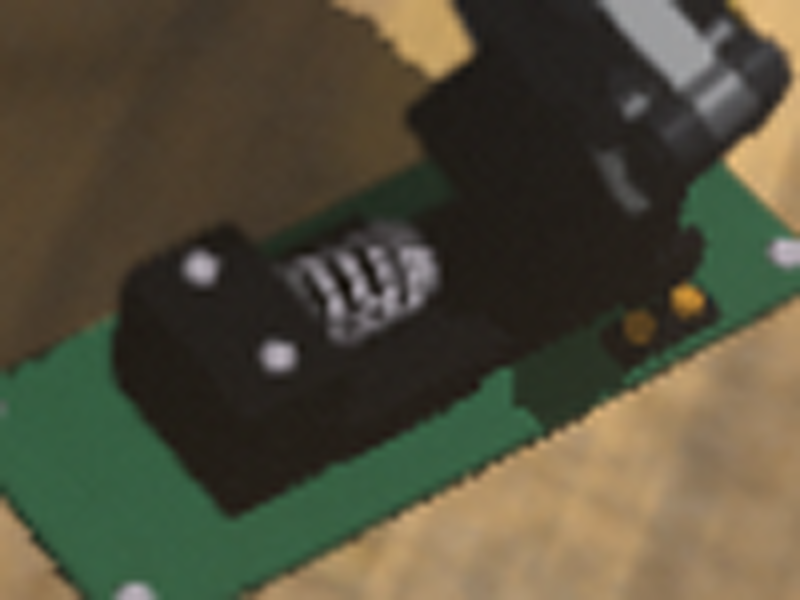

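The view shows the cell tilted in front of the spring and clear of it, disc near (425,260) in the crop. The near board edge sits about 10 crop px lower than predicted. To settle the lateral bias I'll overlay the predicted cell end circle and board outline.

```bash
python3 - <<'E'
from h import *; import go
out=[]
for f,P,Q,org,k in(('s1.png',np.array([495.1,-224.1,160.3]),go.tool(161.8,0),(415,265),8),('s2.png',np.array([504.0,-227.5,62.9]),go.tool(161.8,26),(400,315),8)):
    im=cv2.imread('pics/'+f); x,y=org
    c=cv2.resize(im[y:y+75,x:x+50],(400,600),interpolation=cv2.INTER_CUBIC); c=np.clip(c.astype(float)*1.8,0,255).astype(np.uint8)
    C=Q.apply([1.3,0,4.2])+P
    th=np.linspace(0,2*np.pi,60)
    for e,col in((31,(0,0,255)),):
        pts=[(pix('scene',C+Q.apply([e,17*np.cos(t),17*np.sin(t)]))-org+.5)*8-.5 for t in th]
        cv2.polylines(c,[np.array(pts,np.int32)],True,col,1)
    bd=[(pix('scene',bw(a,b,6))-org+.5)*8-.5 for a,b in((-85,-32),(85,-32),(85,32),(-85,32))]
    cv2.polylines(c,[np.array(bd,np.int32)],True,(255,0,255),1)
    out.append(c)
cv2.imwrite('pics/c3.png',np.hstack(out))
im=cv2.imread('pics/scene0.png');hsv=cv2.cvtColor(im,cv2.COLOR_BGR2HSV)
# white screws -> board frame, both cameras
for n in('scene','top'):
    im=cv2.imread(f'pics/{n}0.png'); hsv=cv2.cvtColor(im,cv2.COLOR_BGR2HSV)
    g=cv2.inRange(hsv,(55,80,30),(85,255,255)); g[:,:360]=0
    for s,nm in((-1,'near'),(1,'far')):
        ys=[]
        for bx in np.arange(-75,76,5):
            # walk across the edge, mark where green starts
            w=np.arange(40,20,-.25); px=[pix(n,bw(bx,s*v,6)) for v in w]
            val=np.array([cv2.getRectSubPix(g,(1,1),tuple(map(float,p)))[0,0] for p in px])
            i=np.where(val>127)[0]
            if len(i): ys.append(s*w[i[0]])
        print(n,nm,np.median(ys).round(2),np.round(ys[::4],1))
E
```

```text
scene near -31.5 [-31.5 -32.5 -32.  -31.5 -31.5 -31.5 -31.2 -31.8]Traceback (most recent call last):
  File "<stdin>", line 24, in <module>
  File "h.py", line 15, in pix
    c=optics.camera_model(n); V=np.array(c['view']); q=V[:3,:3]@np.array(p,float)+V[:3,3]
ValueError: time passes only in moves, steps and waits
```

View pics/c3.png

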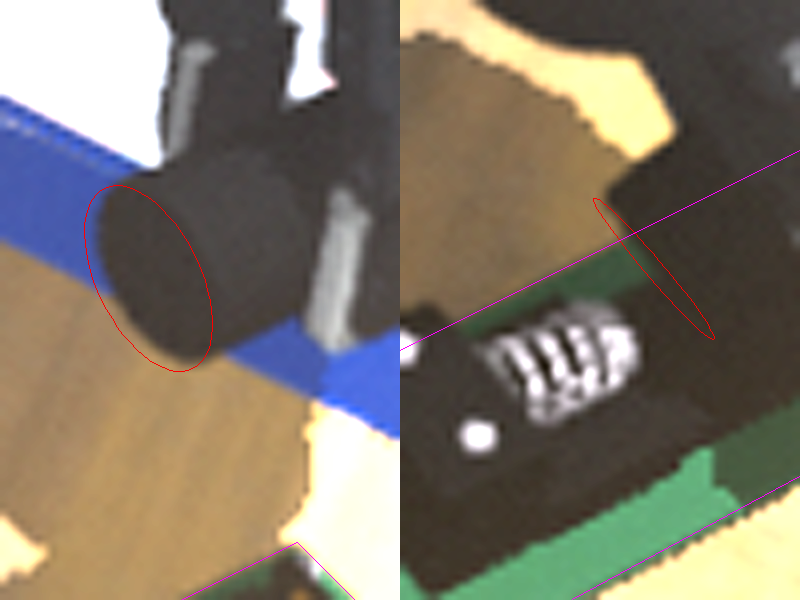

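The board outline fits in the scene view, and the cell sits about 3 mm further towards +x than assumed, with no clear lateral error (under about 0.5 mm). Now I tare and then feel for the spring.

```bash
cat >> h.py <<'E'
def feel(n=6):
    F=[]
    for _ in range(n):
        optics.get_image('top'); s=r.get_state(); f=s['wrist_force']; F.append([f[:2]@X,f[:2]@Y,f[2],*s['moment']])
    F=np.array(F); print('F board avg',F.mean(0).round(2),'std',F.std(0).round(2)); return F.mean(0)
E
python3 - <<'E'
from h import *; import go
feel(); stat(); go.rows([tcpL(7,29,26),tcpL(5,29,26),tcpL(1,29,26)],save=False)
E
```

```text
F board avg [ 0.11  0.15 -1.62  0.17  0.48  0.01] std [0.67 0.61 0.16 0.01 0.05 0.02]
t 6.6 tcp board 36.7 -0.04 62.32 cmdboard 36.7 0.0 62.18 F board 0.03 0.92 -1.76 q [-0.45 -0.32 -0.63  0.81  0.06 -0.12] M [ 0.171  0.566 -0.017]
[0.0089, -0.0, -0.0044, 0.0, 0.0, -0.0]
[0.0107, -0.0, -0.0053, 0.0, 0.0, -0.0]
[0.0143, -0.0, -0.007, 0.0, 0.0, -0.0]
```

{"fn": "play_rows", "kwargs": {
  "series": [
    [0.006,0,-0.003,0,0,0,0],
    [0.012,0,-0.006,0,0,0,0],
    [0.018,0,-0.0088,0,0,0,0],
    [0.018,0,-0.0088,0,0,0,0],
    [0.018,0,-0.0088,0,0,0,0]
  ]
}}

```text
time: 7.22
tcp_pos: [484.8, -221.2, 62.7]
tcp_rot: [0.426, 2.657, -0.099]
wrist_force: [2.8, -0.7, -0.7]
finger_gap: 32.5
gripper_force: 50.2
```

```bash
cat >> h.py <<'E'
def did(*row):
    import go,json
    p,q=go.load(); row=np.array(row,float); P=p+q.apply(row[:3]*1000); Q=q*R.from_rotvec(row[3:6]*np.radians(45))
    json.dump([P.tolist(),Q.as_quat().tolist()],open('cmd.json','w'))
E
python3 - <<'E'
from h import *
did(0.018,0,-0.0088,0,0,0); feel(); stat()
E
```

```text
F board avg [ 2.84  0.03 -0.61 -0.04 -0.16 -0.01] std [0.55 0.35 0.5  0.03 0.02 0.03]
t 7.525 tcp board 16.94 -0.07 62.5 cmdboard 16.67 0.0 62.2 F board 3.11 0.4 -0.45 q [-0.46 -0.37 -0.67  0.82  0.06 -0.13] M [-0.09  -0.184 -0.037]
```

{"fn": "play_rows", "kwargs": {
  "series": [
    [0.0022,0,-0.0011,0,0,0,0],
    [0.0045,0,-0.0022,0,0,0,0],
    [0.0045,0,-0.0022,0,0,0,0],
    [0.0055,0,0.0018,0,0,0,0],
    [0.0065,0,0.0057,0,0,0,0],
    [0.0065,0,0.0057,0,0,0,0],
    [0.0065,0,0.0057,0,0,0,0]
  ]
}}

```text
time: 8.4
tcp_pos: [482.4, -220.5, 55.8]
tcp_rot: [0.425, 2.655, -0.099]
wrist_force: [5.2, -2.3, 4.7]
finger_gap: 32.3
gripper_force: 50.6
```

```bash
python3 - <<'E'
from h import *
did(0.0065,0,0.0057,0,0,0); feel(5); stat()
E
```

```text
F board avg [ 5.96 -0.59  4.18 -0.34 -0.89 -0.01] std [0.24 0.44 0.36 0.02 0.02 0.04]
t 8.65 tcp board 14.45 -0.18 55.78 cmdboard 13.32 0.0 54.23 F board 6.0 -0.06 4.48 q [-0.46 -0.38 -0.69  0.81  0.06 -0.13] M [-0.376 -0.876  0.012]
```

{"fn": "play_rows", "kwargs": {
  "series": [
    [0.0008,0,0.0024,0,0,0,0],
    [0.0017,0,0.0048,0,0,0,0],
    [0.0025,0,0.0071,0,0,0,0],
    [0.0025,0,0.0071,0,0,0,0],
    [0.0025,0,0.0071,0,0,0,0]
  ]
}}

```text
time: 9.28
tcp_pos: [483.7, -221.0, 49.0]
tcp_rot: [0.425, 2.653, -0.1]
wrist_force: [5.5, -2.1, 6.4]
finger_gap: 32.5
gripper_force: 50.8
```

```bash
python3 - <<'E'
from h import *
did(0.0025,0,0.0071,0,0,0); feel(5); s=stat(); print(s['finger_gap'])
E
```

```text
F board avg [ 6.41 -0.31  6.08 -0.4  -1.09 -0.03] std [0.57 0.63 0.66 0.01 0.02 0.03]
t 9.525 tcp board 15.89 -0.25 49.0 cmdboard 14.19 0.0 46.75 F board 6.78 -1.33 6.37 q [-0.46 -0.37 -0.7   0.79  0.06 -0.13] M [-0.394 -1.129  0.022]
32.60767681499478
```

```bash
python3 - <<'E'
from h import *
a=snap('scene','s3.png')
c=cv2.resize(a[320:395,385:485],(800,600),interpolation=cv2.INTER_CUBIC); cv2.imwrite('pics/c4.png',np.clip(c*2.0,0,255).astype(np.uint8))
E
```

```text
(no output)
```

View pics/c4.png

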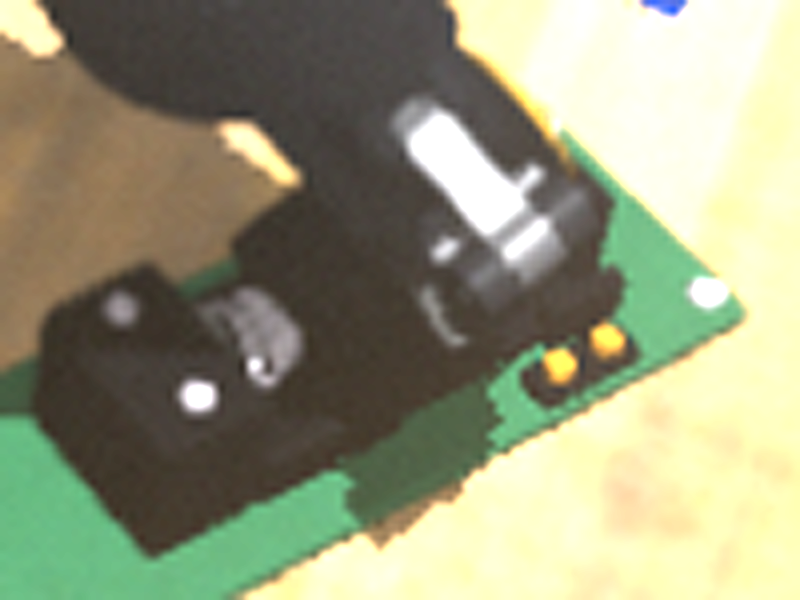

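The spring coils are compressed, with the disc near (285,340). The cell's top corner is at (235,240) and the brass rim runs from (480,50) to (575,165). I'll check the tilt against prediction.

```bash
python3 - <<'E'
from h import *
cm={n:optics.camera_model(n) for n in('scene','top')}; optics.camera_model=lambda n:cm[n]
s=r.get_state(); Q=R.from_rotvec(s['tcp_rot']); P=s['tcp_pos']
th=np.linspace(0,2*np.pi,73)
for dt in(0,-4,-8):
  for sg in(1,-1):
    A=R.from_euler('Y',-dt,degrees=True)
    pts=np.array([(pix('scene',P+Q.apply([-1.7,0,4.2]+A.apply([sg*31,17*np.cos(t),17*np.sin(t)])))-[385,320]+.5)*8 for t in th])
    i=np.argmin(pts[:,0]); j=np.argmax(pts[:,0]); k=np.argmin(pts[:,1])
    print(dt,'spring' if sg>0 else 'brass','minu',pts[i].round(),'maxu',pts[j].round(),'minv',pts[k].round())
Z=Q.apply([-1,0,0]); print('tool tilt',np.degrees(np.arcsin(Z[2])))
E
```

```text
0 spring minu [230. 242.] maxu [349. 382.] minv [230. 242.]
0 brass minu [477.  34.] maxu [599. 168.] minv [479.  32.]
-4 spring minu [229. 237.] maxu [345. 378.] minv [231. 235.]
-4 brass minu [480.  40.] maxu [600. 172.] minv [484.  35.]
-8 spring minu [228. 233.] maxu [342. 371.] minv [232. 227.]
-8 brass minu [483.  48.] maxu [600. 175.] minv [491.  39.]
tool tilt 26.26514577740122
```

{"fn": "play_rows", "kwargs": {
  "series": [
    [0.0008,0,0.0013,0,0,0,0],
    [0.0016,0,0.0027,0,0,0,0],
    [0.0023,0,0.004,0,0,0,0],
    [0.0023,0,0.004,0,0,0,0]
  ],
  "squeeze": 70
}}

```text
time: 10.07
tcp_pos: [484.1, -221.2, 45.3]
tcp_rot: [0.424, 2.652, -0.1]
wrist_force: [5.8, -2.6, 9.4]
finger_gap: 31.9
gripper_force: 71.6
```

```bash
cat >> h.py <<'E'
def geo(s=None,ca=-1.7,cz=4.2,D=2.6):
    s=s or r.get_state(); ax=R.from_rotvec(s['tcp_rot']).apply([-1,0,0]); t=np.arcsin(ax[2]); d=s['tcp_pos'][:2]-O
    a=np.array([np.cos(t),np.sin(t)]); b=np.array([np.sin(t),-np.cos(t)])
    L=np.array([d@X,s['tcp_pos'][2]])-(31+ca)*a+(17+cz)*b; B=L+62*a
    print('tilt',np.degrees(t).round(1),'L',L.round(1),'B',B.round(1),'lip clear',(D+54-B[0]).round(1),'comp',(D-L[0]+(36-L[1])*np.tan(t)).round(1))
E
python3 - <<'E'
from h import *; import go
did(0.0023,0,0.004,0,0,0); feel(5); stat(); geo()
E
```

```text
F board avg [ 7.23 -0.14  8.97 -0.48 -1.33 -0.02] std [0.43 0.37 0.15 0.02 0.02 0.02]
t 10.325 tcp board 16.26 -0.3 45.3 cmdboard 13.88 0.0 42.15 F board 7.98 0.0 8.81 q [-0.46 -0.37 -0.7   0.78  0.06 -0.13] M [-0.501 -1.349 -0.029]
tilt 26.4 L [-0.6 13.3] B [55.  40.8] lip clear 1.6 comp 14.4
```

```bash
cat >> h.py <<'E'
def seq(lst,Bx=54.3,y=0,save=True):
    import go
    T=[]
    for t,Lz,ox,oz in lst:
        P,h,tt=tcpL(Bx-62*np.cos(np.radians(t))+ox,Lz+oz,t,y,ca=-1.7); T.append((P,h,tt))
    go.rows(T,save=save)
E
python3 - <<'E'
from h import *
seq([(26,13,-2.4,-3.1),(24,13,-2.4,-3.0),(22.5,13,-2.3,-2.7)])
E
```

```text
[0.0007, -0.0, 0.0, 0.0, 0.0, -0.0]
[0.0008, -0.0, 0.0006, 0.0, 0.0445, -0.0]
[0.0006, -0.0, 0.0009, 0.0, 0.0778, -0.0]
```

{"fn": "play_rows", "kwargs": {
  "series": [
    [0.0007,0,0,0,0,0,0],
    [0.0008,0,0.0003,0,0.022,0,0],
    [0.0008,0,0.0006,0,0.0445,0,0],
    [0.0006,0,0.0009,0,0.0778,0,0],
    [0.0006,0,0.0009,0,0.0778,0,0],
    [0.0006,0,0.0009,0,0.0778,0,0]
  ]
}}

```text
time: 11.08
tcp_pos: [483.7, -221.0, 43.6]
tcp_rot: [0.434, 2.713, -0.089]
wrist_force: [7.2, -2.5, 7.9]
finger_gap: 32.0
gripper_force: 71.5
```

```bash
python3 - <<'E'
from h import *
feel(4); stat(); geo()
E
```

```text
F board avg [ 7.58 -0.59  7.77 -0.48 -1.33 -0.02] std [0.56 0.37 0.33 0.02 0.01 0.01]
t 11.275 tcp board 15.86 -0.29 43.68 cmdboard 13.73 0.0 41.08 F board 6.63 0.03 7.26 q [-0.46 -0.31 -0.65  0.84  0.05 -0.13] M [-0.46  -1.324 -0.008]
tilt 22.8 L [-2.9 12.8] B [54.2 36.8] lip clear 2.4 comp 15.3
```

```bash
python3 - <<'E'
from h import *
seq([(21,12.6,-2.2,-2.5),(19,12.4,-2.2,-2.2),(17,12.2,-2.2,-2.0),(15,12,-2.1,-1.8)],Bx=54.5)
E
```

```text
[-0.0001, -0.0, 0.0008, 0.0, 0.0333, -0.0]
[-0.0002, -0.0, 0.0015, 0.0, 0.0778, -0.0]
[-0.0002, -0.0, 0.0023, 0.0, 0.1222, -0.0]
[-0.0004, -0.0, 0.0032, 0.0, 0.1667, -0.0]
```

{"fn": "play_rows", "kwargs": {
  "series": [
    [-0.0001,0,0.0008,0,0.0333,0,0],
    [-0.0002,0,0.0012,0,0.0555,0,0],
    [-0.0002,0,0.0015,0,0.0778,0,0],
    [-0.0002,0,0.0019,0,0.1,0,0],
    [-0.0002,0,0.0023,0,0.1222,0,0],
    [-0.0004,0,0.0032,0,0.1667,0,0],
    [-0.0004,0,0.0032,0,0.1667,0,0]
  ]
}}

```text
time: 12.15
tcp_pos: [485.0, -221.4, 39.9]
tcp_rot: [0.455, 2.843, -0.062]
wrist_force: [7.2, -3.3, 6.1]
finger_gap: 31.9
gripper_force: 71.4
```

```bash
python3 - <<'E'
from h import *
feel(4); stat(); geo()
E
```

```text
F board avg [ 7.51 -0.51  5.19 -0.5  -1.21  0.  ] std [0.48 0.5  0.44 0.02 0.02 0.03]
t 12.35 tcp board 17.08 -0.29 40.0 cmdboard 15.32 0.0 38.27 F board 7.71 -0.5 4.74 q [-0.44 -0.18 -0.52  0.97  0.03 -0.12] M [-0.509 -1.233  0.014]
tilt 15.2 L [-5.6 11.8] B [54.2 28.1] lip clear 2.4 comp 14.8
```

```bash
python3 - <<'E'
from h import *
seq([(12,11.9,-2.0,-1.5),(8,11.9,-1.9,-1.2),(4,11.8,-1.7,-0.9),(1,11.8,-1.4,-0.6)],Bx=54.8)
E
```

```text
[-0.0008, -0.0, 0.0013, 0.0, 0.0666, -0.0]
[-0.0015, -0.0, 0.003, 0.0, 0.1555, -0.0]
[-0.0025, -0.0, 0.005, 0.0, 0.2444, -0.0]
[-0.0035, -0.0, 0.0065, 0.0, 0.3111, -0.0]
```

{"fn": "play_rows", "kwargs": {
  "series": [
    [-0.0004,0,0.0006,0,0.033,0,0],
    [-0.0008,0,0.0013,0,0.0666,0,0],
    [-0.0011,0,0.0021,0,0.111,0,0],
    [-0.0015,0,0.003,0,0.1555,0,0],
    [-0.002,0,0.004,0,0.2,0,0],
    [-0.0025,0,0.005,0,0.2444,0,0],
    [-0.0035,0,0.0065,0,0.3111,0,0],
    [-0.0035,0,0.0065,0,0.3111,0,0]
  ]
}}

```text
time: 13.35
tcp_pos: [489.0, -222.7, 32.8]
tcp_rot: [0.494, 3.085, -0.005]
wrist_force: [4.7, -2.9, 0.7]
finger_gap: 32.2
gripper_force: 71.2
```

```bash
python3 - <<'E'
from h import *
feel(4); stat(); geo()
E
```

```text
F board avg [ 6.06 -1.06 -0.15 -0.58 -0.99  0.05] std [0.54 0.31 0.86 0.02 0.03 0.01]
t 13.55 tcp board 21.02 -0.25 33.01 cmdboard 20.39 0.0 32.9 F board 5.97 -0.97 -0.38 q [-0.43  0.06 -0.27  1.22  0.   -0.11] M [-0.569 -0.97   0.067]
tilt 1.1 L [-7.9 11.3] B [54.1 12.4] lip clear 2.5 comp 10.9
```

{"fn": "play_rows", "kwargs": {
  "series": [
    [-0.001,0,0.0003,0,0.024,0,0],
    [-0.0016,0,0.0006,0,0.024,0,0],
    [-0.0022,0,0.0008,0,0.024,0,0],
    [-0.0022,0,0.0008,0,0.024,0,0]
  ]
}}

```text
time: 14.05
tcp_pos: [490.4, -223.2, 32.4]
tcp_rot: [-0.497, -3.101, 0.001]
wrist_force: [4.8, -2.9, 2.8]
finger_gap: 32.0
gripper_force: 71.2
```

```bash
python3 - <<'E'
from h import *
did(-.0022,0,.0008,0,.024,0); feel(5); stat(); geo()
E
```

```text
F board avg [ 5.47 -1.58  1.88 -0.69 -0.87  0.05] std [0.35 0.18 0.52 0.03 0.03 0.03]
t 14.3 tcp board 22.92 -0.24 32.46 cmdboard 22.6 0.0 32.14 F board 5.73 -1.8 1.85 q [-0.43  0.09 -0.24  1.24 -0.   -0.11] M [-0.698 -0.921  0.079]
tilt -0.0 L [-6.4 11.3] B [55.6 11.2] lip clear 1.0 comp 9.0
```

{"fn": "play_rows", "kwargs": {
  "series": [
    [-0.0006,-0.0005,0,0,0,0,0],
    [-0.0012,-0.0005,0.0003,0,0,0,0],
    [-0.0012,-0.0005,0.0003,0,0,0,0]
  ]
}}

```text
time: 14.68
tcp_pos: [491.0, -223.5, 32.3]
tcp_rot: [-0.497, -3.101, -0.001]
wrist_force: [1.3, 0.8, 7.2]
finger_gap: 32.0
gripper_force: 71.9
```

```bash
python3 - <<'E'
from h import *
did(-.0012,-.0005,.0003,0,0,0); feel(5); stat(); geo()
E
```

```text
F board avg [ 1.17  0.73  7.5   0.06 -0.19 -0.01] std [0.42 0.56 0.52 0.03 0.02 0.03]
t 14.925 tcp board 23.54 -0.33 32.32 cmdboard 23.8 -0.5 31.84 F board 1.14 0.77 6.91 q [-0.43  0.09 -0.24  1.24  0.   -0.11] M [ 0.089 -0.162  0.011]
tilt -0.1 L [-5.8 11.2] B [56.2 11.1] lip clear 0.4 comp 8.4
```

{"fn": "play_rows", "kwargs": {
  "series": [
    [0.0002,0.0002,-0.0006,0,0,0,0],
    [0.0002,0.0002,-0.0006,0,0,0,0.42],
    [0.0002,0.0002,-0.0006,0,0,0,0.5],
    [0.0002,0.0002,-0.0006,0,0,0,0.6],
    [0.0002,0.0002,-0.0006,0,0,0,0.65],
    [0.0002,0.0002,-0.0006,0,0,0,0.65],
    [0.0002,0.0002,-0.0006,0,0,0,0.65]
  ],
  "squeeze": 20
}}

```text
time: 15.8
tcp_pos: [491.0, -223.5, 32.4]
tcp_rot: [-0.497, -3.101, -0.0]
wrist_force: [0.3, -1.1, -0.6]
finger_gap: 55.4
gripper_force: 0.0
```

{"fn": "play_rows", "kwargs": {
  "series": [
    [0,0,-0.01,0,0,0,0.65],
    [0,0,-0.04,0,0,0,0.65],
    [0,0,-0.1,0,0,0,0.65],
    [0,0,-0.15,0,0,0,0.65],
    [0,0,-0.2,0,0,0,0.65],
    [0,0.06,-0.25,0,0,0,0.65],
    [0,0.12,-0.25,0,0,0,0.65],
    [0,0.18,-0.25,0,0,0,0.65],
    [0,0.24,-0.25,0,0,0,0.65],
    [0,0.24,-0.25,0,0,0,0.65]
  ]
}}

```text
time: 17.05
tcp_pos: [566.8, 7.9, 282.7]
tcp_rot: [-0.489, -3.102, -0.001]
wrist_force: [1.0, 0.7, -0.0]
finger_gap: 55.2
gripper_force: 0.0
```

```bash
python3 - <<'E'
from h import *
a=snap('scene','s5.png'); b=snap('top','t5.png')
z=lambda i,x,y:cv2.resize(i[y:y+75,x:x+50],(400,600),interpolation=cv2.INTER_CUBIC)
c=np.hstack([cv2.resize(a[325:400,375:475],(800,600),interpolation=cv2.INTER_CUBIC)[:, :],]); d=cv2.resize(b[235:330,420:495],(474,600),interpolation=cv2.INTER_CUBIC)
o=np.hstack([c,d]); o=cv2.resize(o,(800,int(600*800/o.shape[1]))); cv2.imwrite('pics/c5.png',np.clip(o*1.8,0,255).astype(np.uint8))
print(r.get_state()['wrist_force'],r.get_state()['time'])
E
```

```text
[ 1.35663777 -0.18817027 -0.38247381] 17.15
```

View pics/c5.png

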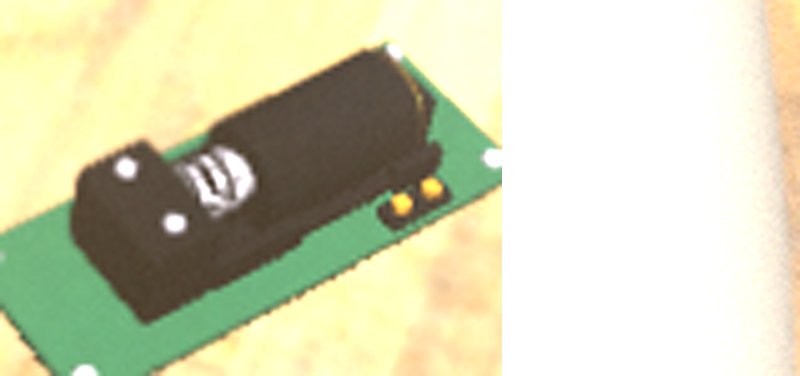

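The cell lies level in the cradle, with its brass rim at (420,90) behind the lip at (430,110) and the spring pressed at (235,180). The arm is clear, so I'm handing in.

```bash
python3 -c "
from bench import order
print(order.sign_off())"
```

```text
the job is handed in; nothing more can be done
None
```

The cell is loaded in the holder, level with its brass end behind the lip, and the job was handed in at about 17 s; the spring force stayed under about 8 N, I kept the arm clear of the jar and tape, and no verdict was returned.

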